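# Carry the forging stakes over to the other rack in the same order

### The job

The four forging stakes stand in the dark plank rack in the order the smith will use them. Move all four into the empty pale block rack, one in each pocket, in the same left-to-right order as they stood (left and right as seen from the robot). Keep them upright, set each one down gently on the floor of its pocket without dropping it, and let go.

Things in the scene. Friction and masses are not known exactly. Their poses are not given: they have to be found in the camera images.
- cone_stake: Forging stake with a pointed cone head: 34 mm wide at 54 to 58 mm up, narrowing to a 6 mm tip at 84 mm. Origin: centre of its underside, z up. Foot 38 mm in diameter, 14 mm high; round stem 26 mm in diameter from 14 to 54 mm up, to grip. Dark steel, 0.3 to 0.52 kg. Starts in its dish, its axes up to 0.35 rad off the rack's.
- ball_stake: Forging stake with a ball head: 36 mm in diameter, its top 84 mm up. Origin: centre of its underside, z up. Foot 38 mm in diameter, 14 mm high; round stem 26 mm in diameter from 14 to 54 mm up, to grip. Dark steel, 0.3 to 0.52 kg. Starts in its dish, its axes up to 0.35 rad off the rack's.
- wedge_stake: Forging stake with a wedge (roof-shaped) head: ridge 38 mm long along its y, 75 mm up, head 30 mm wide in x. Origin: centre of its underside, z up. Foot 38 mm square, 14 mm high; square stem 26 mm wide (sides along x and y) from 14 to 54 mm up, to grip. Dark steel, 0.3 to 0.52 kg. Starts in its dish, its axes up to 0.35 rad off the rack's. Grip it across x.
- fork_stake: Forging stake with a fork head: two round pins 12 mm thick at y = -16 and 16 mm, tops 84 mm up, on a plate 28 (x) by 46 mm (y). Origin: centre of its underside, z up. Foot 38 mm square, 14 mm high; square stem 26 mm wide (sides along x and y) from 14 to 54 mm up, to grip. Dark steel, 0.3 to 0.52 kg. Starts in its dish, its axes up to 0.35 rad off the rack's. Grip it across x.
- old_rack: Rack the stakes start in: dark plank, 80 (x) by 300 (y) by 12 mm, with four metal dishes in a row at y = -105, -35, 35, 105 mm; their inner floors, on which the stakes stand, are 16 mm above the bench. Origin: centre of its underside, on the bench. x away from the robot, y to its left, turned up to 0.2 rad. Fixed, left or right of the robot's centre line.
- new_rack: Rack to fill: pale wooden block, 80 (x) by 280 (y) by 20 mm, with four square pockets 57 mm wide, 10 mm deep, centred at x = 0, y = -105, -35, 35, 105 mm; their floors are 10 mm above the bench. Origin: centre of its underside, on the bench. x away from the robot, y to its left, turned up to 0.2 rad. Fixed, on the other side from the old rack.
- cone_dish: The square metal dish on the old rack in which the cone stake stands at the start: 60 mm square, 12 mm high, walls 2.5 mm, floor 4 mm thick. Fixed. All four dishes look alike; it stays behind and shows where in the old row this stake stood. Origin: centre of its underside, on the plank, 12 mm above the bench.
- ball_dish: The square metal dish on the old rack in which the ball stake stands at the start: 60 mm square, 12 mm high, walls 2.5 mm, floor 4 mm thick. Fixed. All four dishes look alike; it stays behind and shows where in the old row this stake stood. Origin: centre of its underside, on the plank, 12 mm above the bench.
- wedge_dish: The square metal dish on the old rack in which the wedge stake stands at the start: 60 mm square, 12 mm high, walls 2.5 mm, floor 4 mm thick. Fixed. All four dishes look alike; it stays behind and shows where in the old row this stake stood. Origin: centre of its underside, on the plank, 12 mm above the bench.
- fork_dish: The square metal dish on the old rack in which the fork stake stands at the start: 60 mm square, 12 mm high, walls 2.5 mm, floor 4 mm thick. Fixed. All four dishes look alike; it stays behind and shows where in the old row this stake stood. Origin: centre of its underside, on the plank, 12 mm above the bench.
Things that resemble listed ones, but are neither listed nor needed, are in the scene too. Leave any orange look-alike of the cone_stake alone. What is shaped like the wedge_stake but blue is not meant.

How it is judged:
By the outcome, as a careful person would: the job done as asked, in the order asked, and still so for the second after the job is handed in, with the robot touching nothing.
It also fails if it takes over 125 s, if anything falls off the work surface, if the arm or the gripper's body presses on something with over 40 N, if the wrist force passes 120 N, or if a joint passes its speed limit or range.

### The arm

A 6-joint arm with a two-finger parallel gripper is mounted at the origin on the work surface. World frame = base frame: x ahead of the robot, y to its left, z up, the work surface at z = 0. Lengths are in m, angles in rad, forces in N, time in s.
With the tool pointing down it reaches from about 0.35 to 0.85 m from the base axis. Payload 8.1 kg.
Tool frame: the origin (TCP) lies at the very end of the fingers, on their centre line; the grasp point (between the pads) lies grip_point_offset behind it (grip_point_offset is the distance from the TCP to the grasp point, in m); x points along the fingers, y is the direction in which the jaws open and shut, and the axes are right-handed (so a half turn about x gives the same grasp; the last joint's range is limited). The gripper opens to 93 mm and grips with 3 to 60 N. Pads are 15 mm wide; open, the fingers measure 128 mm over their backs; the gripper's body (75 mm by 188 mm) begins 65 mm behind the grasp point.
Start: joints at [1.246, 0.13, 1.488, -0, 1.523, -0.085], TCP at [0.142, 0.583, 0.219] pointing down, gripper open.
Joint ranges: [-2.96, 2.96], [-0.89, 2.26], [0.02, 2.5], [-1.34, 4.48], [0, 2.73], [-2.66, 2.66]. Speed limits (rad/s): [2.39, 2.39, 2.79, 3.14, 3.14, 3.14].

### API

Orientations are given as a unit quaternion [w, x, y, z].
In Python, from workcell import * gives the robot as it stands.
- The arm moves only by the shell command python3 -m pendant 'ROWS' [FORCE]. ROWS is JSON, a list of rows, each an object of numbers: "fingers": the opening in per cent of the stroke, from 0 (shut) to 100 (fully open); "dx", "dy", "dz": the shift along the tool's x, y, z in cm; "yaw": the turn about the tool's x in rad. A call has 1 to 10 rows; each row is the pose to reach, as a shift and turn from the pose measured when the call began, along the tool's axes at that moment; what a row does not reach only later rows make up. A row lasts 1/8 s, in which the tool goes at most 62.5 mm and 10.7 degrees, less where a joint would pass 70% of its speed; a pose out of reach is approached as far as the arm can. A call with a gripper value outside its range is refused whole. The fingers move at their own pace and stop on an object; FORCE is the grip in N (left out, the last holds). Time passes only in rows, so rows that repeat a pose let the fingers close. It gives the time, the measured TCP pose, the force and the opening at its end, in the units of the state.
- get_state(): the state, without advancing time (a new reading comes with each control period).
- capture(name): name is "scene" or "top" or "wrist"; returns the picture (480x640x3 uint8, red, green, blue); there is no depth.
- camera_info(name): a dict with "fx", "fy", "cx", "cy" (pixels), "rvec" (rotation vector, rad) and "tvec" (3), from world to camera coordinates, as OpenCV has them. Camera axes: x right, y down, z forward; pixel columns grow to the right and rows downward; lengths in m; the calibration is good to about 2 mm. A picture is of the moment at which its call begins: read the wrist's pose just before it. camera_info takes no time and is no camera call; for the wrist camera it gives the pose at the moment of the call.
- finish_job(): hands the job in, once; it reports no verdict.
The state is a dict: "time": time; "joints": joint angles; "joint_velocities": joint speeds; "effort": joint torques, N m; "tcp_pos": TCP position; "ee_rot": TCP orientation; "wrist_force": force on the tool from outside, world axes, zero at the start; "moment": the same for the moment, N m; "width": opening from 0.0 (shut) to 1.0 (fully open).
Only numpy, scipy, OpenCV 4.12 (cv2) and the standard library are available. Lean on these libraries where they do the work, as an engineer would, in place of code of your own. Each camera call takes 0.05 s, during which the arm holds its last target. There are 200 camera calls.

## Working session

There is one attempt and no reset: what is moved stays moved. The work goes in short steps, Python scripts to look and compute and a shell command to move; the robot and the scene stay as the last step left them, time stands still between calls to the robot, and variables do not carry over. Pictures are saved under pics/ and viewed, about 12 in all and at most 16, crops included, and the job is handed in when it is done.

```bash
ls; mkdir -p pics; python3 - <<'E'
from workcell import *
import cv2
s=get_state();print(s)
for n in("scene","top"):
    i=capture(n);cv2.imwrite(f"pics/{n}0.png",i[:,:,::-1]);print(camera_info(n))
import workcell;print(getattr(workcell,'grip_point_offset',None),[k for k in dir(workcell) if k[0]!='_'])
E
```

```text
pics
{'time': 0.0, 'joints': array([ 1.24559977e+00,  1.31168555e-01,  1.48928539e+00, -1.51043457e-05,
        1.52297833e+00, -8.54467806e-02]), 'joint_velocities': array([ 0.00119456, -0.00095955,  0.0016136 , -0.00214345,  0.0010883 ,
        0.00052138]), 'effort': array([ 4.58610157e-04, -5.59863818e+01, -4.91744900e+01,  7.67705706e-02,
        3.60162172e-02, -1.43140383e-04]), 'tcp_pos': array([0.14230457, 0.58229508, 0.21757967]), 'ee_rot': array([ 0.70190465,  0.08392336,  0.70215942, -0.08519902]), 'wrist_force': array([ 0.75542097,  0.07951699, -0.04795387]), 'moment': array([-0.01840759,  0.00156325,  0.02456557]), 'width': 0.9986946760717019}
{'fx': 449.76894284179104, 'fy': 449.76894284179104, 'cx': 316.812470015973, 'cy': 237.38155901826207, 'rvec': array([ 1.38111094,  2.14433342, -0.95506477]), 'tvec': array([ 0.25099942, -0.32067828,  1.18015796])}
{'fx': 433.39142438838473, 'fy': 433.39142438838473, 'cx': 321.74086528115697, 'cy': 236.6086027494659, 'rvec': array([ 2.18746986, -2.1602696 ,  0.09867235]), 'tvec': array([0.01103059, 0.55632331, 0.88184617])}
0.0188 ['IKError', 'camera_info', 'capture', 'finish_job', 'get_state', 'grip_point_offset']
```

View pics/top0.png

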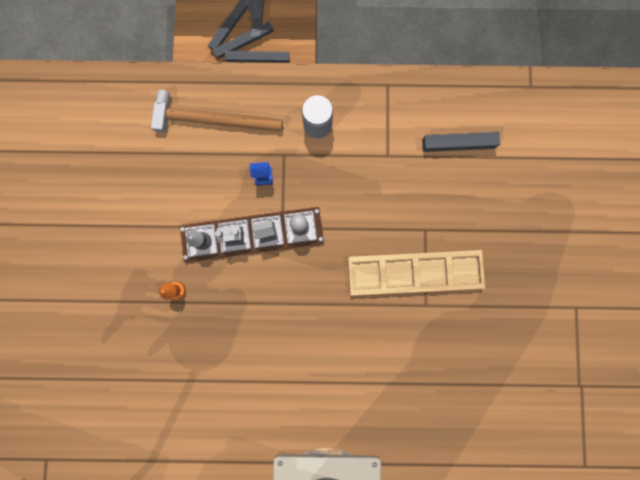

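View pics/scene0.png

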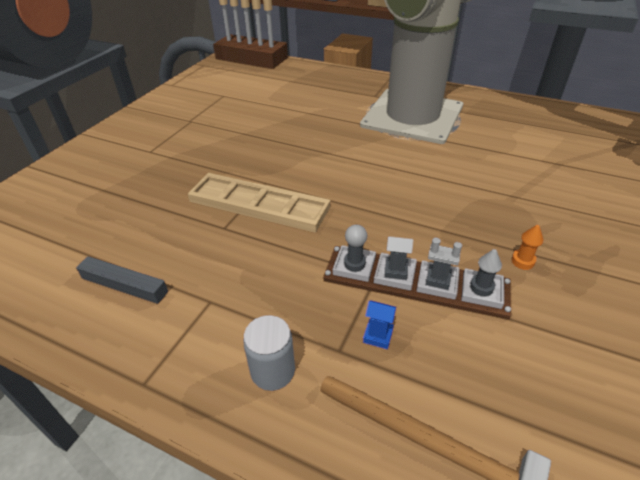

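The top view shows, left to right in the old rack, cone (200,238), fork (233,233), wedge (265,230), ball (300,225). The new rack is centred near (416,273). The orange cone is at (172,290) and the blue wedge at (262,173). I'll enlarge crops to measure.

```bash
python3 - <<'E'
import cv2,numpy as np
t=cv2.imread("pics/top0.png");s=cv2.imread("pics/scene0.png")
def crop(im,x,y,w,h,k):
    c=cv2.resize(im[y:y+h,x:x+w],None,fx=k,fy=k,interpolation=cv2.INTER_CUBIC)
    for u in range(x-x%20+20,x+w,20):cv2.putText(c,str(u),((u-x)*k,10),0,.35,(0,0,255));cv2.line(c,((u-x)*k,0),((u-x)*k,h*k),(0,255,255) if u%20==0 else 0,1)
    for v in range(y-y%20+20,y+h,20):cv2.putText(c,str(v),(0,(v-y)*k),0,.35,(0,0,255));cv2.line(c,(0,(v-y)*k),(w*k,(v-y)*k),(0,255,255),1)
    return c
a=crop(t,172,200,160,65,5);b=crop(t,340,240,160,65,5)
cv2.imwrite("pics/c1.png",np.vstack([a,b])[:600])
cv2.imwrite("pics/c2.png",crop(s,315,215,200,105,4))
E
```

```text
(no output)
```

View pics/c1.png

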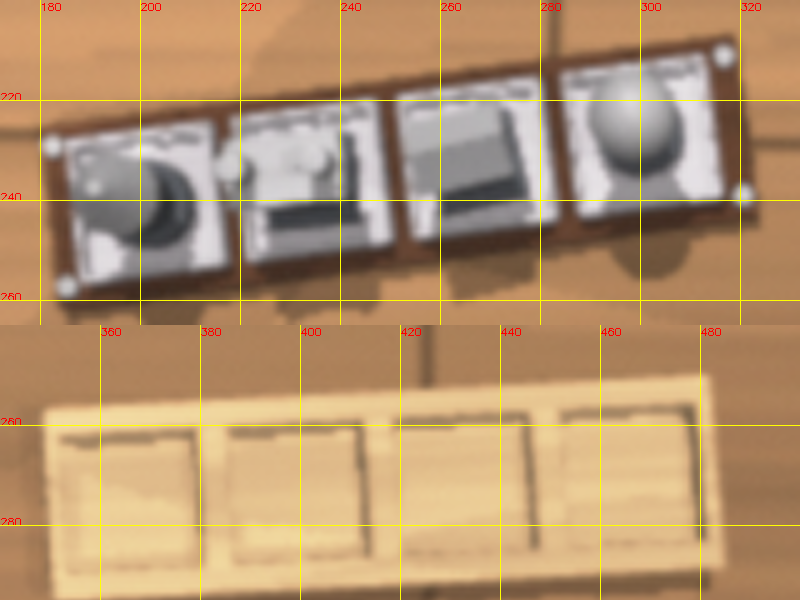

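View pics/c2.png

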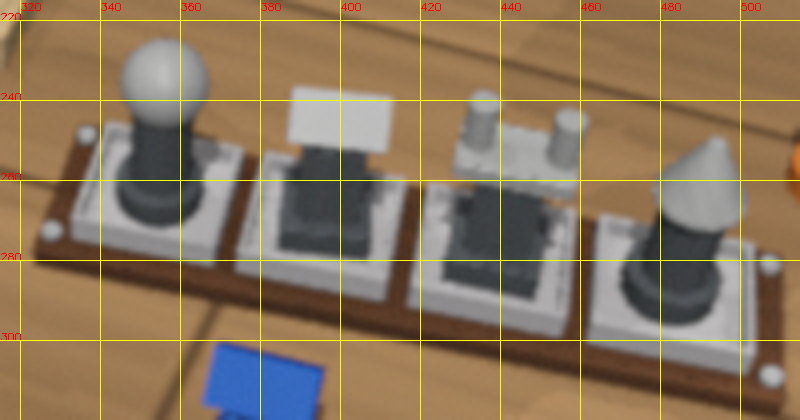

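Count: 4 views. I read the rack corners, ball centre, cone tip, wedge ridge and fork pins in both views, and will now fit the poses.

```bash
cat > h.py <<'E'
import numpy as np,cv2
from scipy.optimize import least_squares
from scipy.spatial.transform import Rotation as R
from workcell import *
def proj(n,P,ci=None):
    c=ci or camera_info(n);K=np.array([[c['fx'],0,c['cx']],[0,c['fy'],c['cy']],[0,0,1]])
    return cv2.projectPoints(np.array(P,float).reshape(-1,3),c['rvec'],c['tvec'],K,None)[0].reshape(-1,2)
def fit(obs,x0,fixyaw=None):
    # obs: list of (cam, local xyz, uv); z is given in world
    def w(p,L):
        a=p[2] if fixyaw is None else fixyaw
        return [p[0]+L[0]*np.cos(a)-L[1]*np.sin(a),p[1]+L[0]*np.sin(a)+L[1]*np.cos(a),L[2]]
    f=lambda p:np.concatenate([(proj(n,w(p,L))[0]-uv) for n,L,uv in obs])
    r=least_squares(f,x0);return r.x,np.round(r.fun,1)
def tool():
    s=get_state();q=s['ee_rot'];return s,R.from_quat([q[1],q[2],q[3],q[0]]).as_matrix()
def go(target,jaw=None):
    """shift in tool axes cm and yaw for jaw direction angle (world)"""
    s,M=tool();d=M.T@(np.array(target)-s['tcp_pos'])*100
    out=dict(zip(('dx','dy','dz'),np.round(d,2)))
    if jaw is not None:
        a=np.arctan2(M[1,1],M[0,1]);e=(jaw-a+np.pi/2)%np.pi-np.pi/2
        out['yaw']=round(float(-e if M[2,0]<0 else e),3)
    print('tcp',s['tcp_pos'].round(4),'j6',s['joints'][5].round(2),'w',s['width'].round(3),'t',s['time'],'F',s['wrist_force'].round(1),'toolx',M[:,0].round(3));print(out)
E
cat > m.py <<'E'
from h import *
A=lambda u,v:("top",0,(u,v))
new,e=fit([("top",L,uv) for L,uv in zip([(.04,.14,.02),(.04,-.14,.02),(-.04,-.14,.02),(-.04,.14,.02)],[(348.6,257),(482,250),(484.8,288),(351,295)])],[.45,-.2,0]);print('new',new,e)
sx=[(182.4,229.2),(316.8,211),(320.4,239),(185.4,257.4)]
best=None
for ix in(.03,.031,.032,.033):
  for iy in(.14,.141,.142,.143):
    p,e=fit([("top",L,uv) for L,uv in zip([(ix,iy,.013),(ix,-iy,.013),(-ix,-iy,.013),(-ix,iy,.013)],sx)],[.5,.2,0])
    if best is None or abs(e).sum()<best[0]:best=(abs(e).sum(),p,e,ix,iy)
print('old',best);a=best[1][2];o=best[1]
for n,y in zip("cfwb",(.105,.035,-.035,-.105)):print('dish',n,o[0]-y*np.sin(a),o[1]+y*np.cos(a))
S=[o[0],o[1],a]
print('cone',fit([("top",(0,0,.1),(190.6,237.4)),("scene",(0,0,.1),(494.3,250))],S[:2],0))
print('ball',fit([("top",(0,0,.082),(298.4,224.4)),("scene",(0,0,.082),(356.3,235.5))],S[:2],0))
z=.091
print('wedge',fit([("top",(0,.019,z),(253.3,231.2)),("top",(0,-.019,z),(274.8,226.6)),("scene",(0,-.019,z),(388,236.8)),("scene",(0,.019,z),(413,239.3))],S))
print('fork',fit([("top",(0,.016,.1),(218,231.5)),("top",(0,-.016,.1),(235,230)),("scene",(0,-.016,.1),(436.3,239.3)),("scene",(0,.016,.1),(457.5,244.3))],S))
E
python3 m.py; python3 -c "
from h import *
go((.5,.2,.15),0)"
```

```text
new [ 0.48396081 -0.18130559  0.06437868] [ 0.1 -0.2 -0.2 -0.1  0.3  0.2 -0.1  0.2]
old (np.float64(2.5), array([0.56077982, 0.16754541, 0.1483014 ]), array([ 0.5,  0.1, -0.6,  0.2, -0.4, -0. ,  0.5, -0.2]), 0.03, 0.143)
dish c 0.545265184857965 0.27139287485939056
dish f 0.555608272441737 0.2021612307995069
dish w 0.565951360025509 0.13292958673962327
dish b 0.5762944476092811 0.06369794267973963
cone (array([0.54518164, 0.26927017]), array([ 0.3, -0.3,  0.3, -0.3]))
ball (array([0.57662661, 0.06401367]), array([ 0.1, -1.1,  0.4, -1.2]))
wedge (array([0.56492019, 0.13167423, 0.23959895]), array([ 0.5, -0.7, -1.9, -0.5, -0.1, -1.1, -0.6, -0.7]))
fork (array([0.55750362, 0.20122123, 0.08397501]), array([ 0.2,  0.3, -0.2,  0.6, -0.3,  0.6,  0. ,  0.3]))Traceback (most recent call last):
  File "<string>", line 3, in <module>
    go((.5,.2,.15),0)
    ~~^^^^^^^^^^^^^^^
  File "h.py", line 24, in go
    print('tcp',s['tcp_pos'].round(4),'j6',s['joints'][5].round(2),'w',s['width'].round(3),'t',s['time'],'F',s['wrist_force'].round(1),'toolx',M[:,0].round(3));print(out)
                                                                       ^^^^^^^^^^^^^^^^
AttributeError: 'float' object has no attribute 'round'
```

```bash
sed -i "s/s\['width'\].round(3)/round(float(s['width']),3)/" h.py; python3 -c "
from h import *
go((.545,.270,.2),.148);print(tool()[1].round(3))"
```

```text
tcp [0.1423 0.5823 0.2177] j6 -0.09 w 1.0 t 0.1 F [-0.1  0.4  0.6] toolx [-0.001 -0.002 -1.   ]
{'dx': np.float64(1.8), 'dy': np.float64(-20.77), 'dz': np.float64(46.54), 'yaw': 1.183}
[[-0.001  0.238  0.971]
 [-0.002  0.971 -0.238]
 [-1.    -0.002 -0.   ]]
```

```bash
python3 -m pendant '[{"dz":5.8,"dy":-2.6,"dx":0,"yaw":0.15,"fingers":75},{"dz":11.6,"dy":-5.2,"yaw":0.3},{"dz":17.4,"dy":-7.8,"yaw":0.45},{"dz":23.2,"dy":-10.4,"yaw":0.6},{"dz":29,"dy":-13,"yaw":0.75},{"dz":34.8,"dy":-15.6,"yaw":0.9},{"dz":40.6,"dy":-18.2,"yaw":1.05},{"dx":1.8,"dz":46.5,"dy":-20.8,"yaw":1.18},{"dx":1.8,"dz":46.5,"dy":-20.8,"yaw":1.18},{"dx":1.8,"dz":46.5,"dy":-20.8,"yaw":1.18}]'
python3 - <<'E'
from h import *
go((.545,.270,.033),.148)
ci=camera_info("wrist");i=capture("wrist")
for n,p,z in(('cone',(.5452,.2693),.1),('fork',(.5575,.2012),.1),('wedge',(.565,.1317),.091),('dish',(.5453,.2714),.024)):
    uv=proj("wrist",[*p,z],ci)[0];print(n,uv);cv2.drawMarker(i,tuple(int(round(x)) for x in uv),(255,0,0),0,12)
cv2.imwrite("pics/w1.png",i[:,:,::-1])
E
```

```text
tcp [0.1423 0.5823 0.2177] j6 -0.09 w 1.0 t 0.1 F [-0.1  0.4  0.6] toolx [-0.001 -0.002 -1.   ]
{'dx': np.float64(18.5), 'dy': np.float64(-20.74), 'dz': np.float64(46.54), 'yaw': 1.183}
cone [115.08947232 665.48791466]
fork [ 58.90258108 683.51796187]
wedge [  7.77892958 686.95170378]
dish [146.97367339 584.69966522]invalid input at $[1]: expected keys fingers, dx, dy, dz, yaw
```

View pics/w1.png

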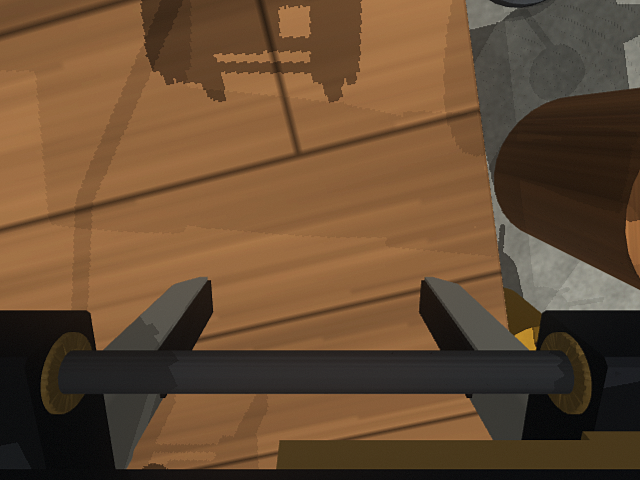

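The call was refused because every row needs all five keys, so the picture (5) shows only the fingers over bare bench. I'll resend it with complete rows.

```bash
python3 -m pendant '[{"dx":0,"dy":-2.6,"dz":5.8,"yaw":0.15,"fingers":75},{"dx":0,"dy":-5.2,"dz":11.6,"yaw":0.3,"fingers":75},{"dx":0,"dy":-7.8,"dz":17.4,"yaw":0.45,"fingers":75},{"dx":0,"dy":-10.4,"dz":23.2,"yaw":0.6,"fingers":75},{"dx":0,"dy":-13,"dz":29,"yaw":0.75,"fingers":75},{"dx":0,"dy":-15.6,"dz":34.8,"yaw":0.9,"fingers":75},{"dx":0,"dy":-18.2,"dz":40.6,"yaw":1.05,"fingers":75},{"dx":1.8,"dy":-20.8,"dz":46.5,"yaw":1.18,"fingers":75},{"dx":1.8,"dy":-20.8,"dz":46.5,"yaw":1.18,"fingers":75},{"dx":1.8,"dy":-20.8,"dz":46.5,"yaw":1.18,"fingers":75}]'
cat > look.py <<'E'
from h import *
import sys
ci=camera_info("wrist");i=capture("wrist")
for n,p,z in(('cone',(.5452,.2693),.1),('fork',(.5575,.2012),.1),('wedge',(.565,.1317),.091),('ball',(.5766,.064),.1),('dish',(.5453,.2714),.024)):
    uv=proj("wrist",[*p,z],ci)[0];cv2.drawMarker(i,tuple(int(round(x)) for x in uv),(255,0,0),0,12)
cv2.imwrite("pics/"+sys.argv[1],i[:,:,::-1])
E
python3 look.py w2.png; python3 -c "
from h import *
go((.545,.270,.033),.148)"
```

```text
time: 1.4
tcp_pos: [0.5445, 0.2693, 0.1992]
ee_rot: [0.536, 0.46, 0.536, -0.462]
wrist_force: [-0.2, 0.3, 0.3]
width: 0.756
tcp [0.544  0.2703 0.1998] j6 0.23 w 0.751 t 1.45 F [0.5 0.6 0.1] toolx [-0.001 -0.001 -1.   ]
{'dx': np.float64(16.68), 'dy': np.float64(0.12), 'dz': np.float64(0.03), 'yaw': 0.004}
```

View pics/w2.png

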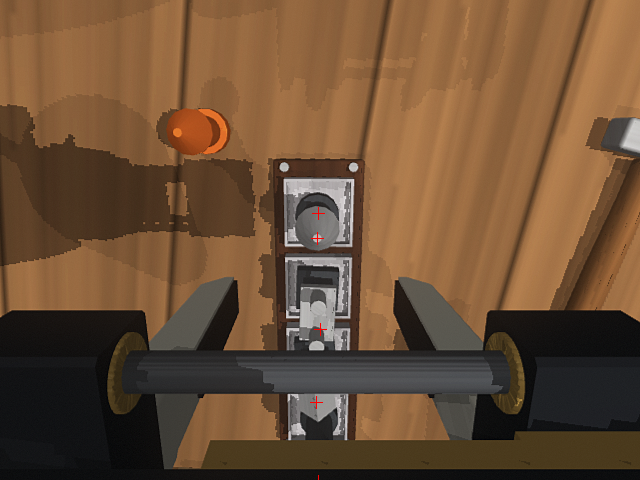

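Picture 6: the predicted marks sit on the cone tip (317,238), between the fork pins (317,327) and on the wedge ridge, so the poses are good. Descend on the cone and grip.

```bash
python3 -m pendant '[{"dx":5,"dy":0.1,"dz":0,"yaw":0,"fingers":75},{"dx":10,"dy":0.1,"dz":0,"yaw":0,"fingers":75},{"dx":14,"dy":0.1,"dz":0,"yaw":0,"fingers":75},{"dx":16.7,"dy":0.1,"dz":0,"yaw":0,"fingers":75},{"dx":16.7,"dy":0.1,"dz":0,"yaw":0,"fingers":75},{"dx":16.7,"dy":0.1,"dz":0,"yaw":0,"fingers":75}]'
python3 -m pendant '[{"dx":0,"dy":0,"dz":0,"yaw":0,"fingers":15},{"dx":0,"dy":0,"dz":0,"yaw":0,"fingers":15},{"dx":0,"dy":0,"dz":0,"yaw":0,"fingers":15},{"dx":0,"dy":0,"dz":0,"yaw":0,"fingers":15},{"dx":0,"dy":0,"dz":0,"yaw":0,"fingers":15},{"dx":0,"dy":0,"dz":0,"yaw":0,"fingers":15},{"dx":0,"dy":0,"dz":0,"yaw":0,"fingers":15},{"dx":0,"dy":0,"dz":0,"yaw":0,"fingers":15}]' 40
```

```text
time: 2.2
tcp_pos: [0.5452, 0.2716, 0.0347]
ee_rot: [0.537, 0.46, 0.537, -0.46]
wrist_force: [-0.4, 0.7, -0.0]
width: 0.751
time: 3.2
tcp_pos: [0.5452, 0.2716, 0.0348]
ee_rot: [0.537, 0.46, 0.537, -0.46]
wrist_force: [-1.4, -0.5, 2.9]
width: 0.345
```

```bash
python3 -m pendant '[{"dx":0,"dy":0,"dz":0,"yaw":0,"fingers":15},{"dx":0,"dy":0,"dz":0,"yaw":0,"fingers":15}]' 40
```

```text
time: 3.45
tcp_pos: [0.5452, 0.2716, 0.0348]
ee_rot: [0.537, 0.46, 0.537, -0.46]
wrist_force: [-1.6, 0.0, 2.5]
width: 0.349
```

Width 0.349 is 32 mm, where the stem should give 26 mm, so the pads are on the cone head's rim. I'll open, go down 3 mm and grip again.

```bash
python3 -m pendant '[{"dx":0,"dy":0,"dz":0,"yaw":0,"fingers":55},{"dx":0,"dy":0,"dz":0,"yaw":0,"fingers":55},{"dx":0,"dy":0,"dz":0,"yaw":0,"fingers":55},{"dx":0.2,"dy":0,"dz":0,"yaw":0,"fingers":55},{"dx":0.35,"dy":0,"dz":0,"yaw":0,"fingers":55},{"dx":0.35,"dy":0,"dz":0,"yaw":0,"fingers":55}]'
python3 -m pendant '[{"dx":0,"dy":0,"dz":0,"yaw":0,"fingers":15},{"dx":0,"dy":0,"dz":0,"yaw":0,"fingers":15},{"dx":0,"dy":0,"dz":0,"yaw":0,"fingers":15},{"dx":0,"dy":0,"dz":0,"yaw":0,"fingers":15},{"dx":0,"dy":0,"dz":0,"yaw":0,"fingers":15},{"dx":0,"dy":0,"dz":0,"yaw":0,"fingers":15},{"dx":0,"dy":0,"dz":0,"yaw":0,"fingers":15}]' 40
python3 look.py w3.png
```

```text
time: 4.2
tcp_pos: [0.545, 0.2715, 0.031]
ee_rot: [0.537, 0.46, 0.537, -0.46]
wrist_force: [-0.3, -0.3, -0.4]
width: 0.55
time: 5.08
tcp_pos: [0.5449, 0.2715, 0.031]
ee_rot: [0.537, 0.46, 0.537, -0.46]
wrist_force: [-1.7, 0.1, 2.7]
width: 0.345
```

View pics/w3.png

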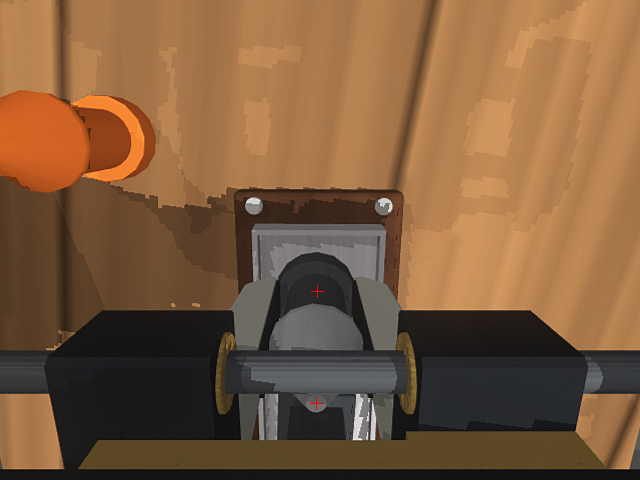

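Picture 7 shows the fingers around the stake, but the contact height is unclear. I'll check from the side with the scene camera.

```bash
python3 - <<'E'
from h import *
i=capture("scene")[:,:,::-1]
cv2.imwrite("pics/s1.png",cv2.resize(i[180:320,400:580],None,fx=4,fy=4,interpolation=cv2.INTER_CUBIC))
E
```

```text
(no output)
```

View pics/s1.png

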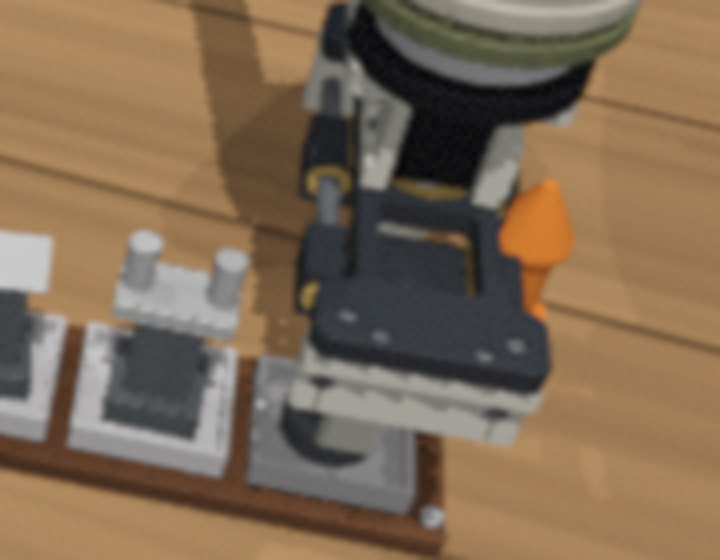

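```bash
python3 -m pendant '[{"dx":-0.3,"dy":0,"dz":0,"yaw":0,"fingers":15},{"dx":-0.7,"dy":0,"dz":0,"yaw":0,"fingers":15},{"dx":-1.5,"dy":0,"dz":0,"yaw":0,"fingers":15},{"dx":-2.5,"dy":0,"dz":0,"yaw":0,"fingers":15},{"dx":-4,"dy":0,"dz":0,"yaw":0,"fingers":15},{"dx":-6,"dy":0,"dz":0,"yaw":0,"fingers":15},{"dx":-9,"dy":0,"dz":0,"yaw":0,"fingers":15},{"dx":-12,"dy":0,"dz":0,"yaw":0,"fingers":15},{"dx":-12,"dy":0,"dz":0,"yaw":0,"fingers":15},{"dx":-12,"dy":0,"dz":0,"yaw":0,"fingers":15}]'
python3 - <<'E'
from h import *
i=capture("scene")[:,:,::-1]
cv2.imwrite("pics/s2.png",cv2.resize(i[120:320,380:600],None,fx=3,fy=3,interpolation=cv2.INTER_CUBIC))
go((.4772,-.0765,.155),.064)
E
```

```text
time: 6.42
tcp_pos: [0.5446, 0.2715, 0.1505]
ee_rot: [0.537, 0.46, 0.537, -0.461]
wrist_force: [-0.3, 0.1, -5.3]
width: 0.339
tcp [0.5441 0.2712 0.1496] j6 0.23 w 0.349 t 6.475 F [-0.3  0.  -5.4] toolx [-0.002 -0.001 -1.   ]
{'dx': np.float64(-0.49), 'dy': np.float64(-11.92), 'dz': np.float64(33.34), 'yaw': 0.089}
```

View pics/s2.png

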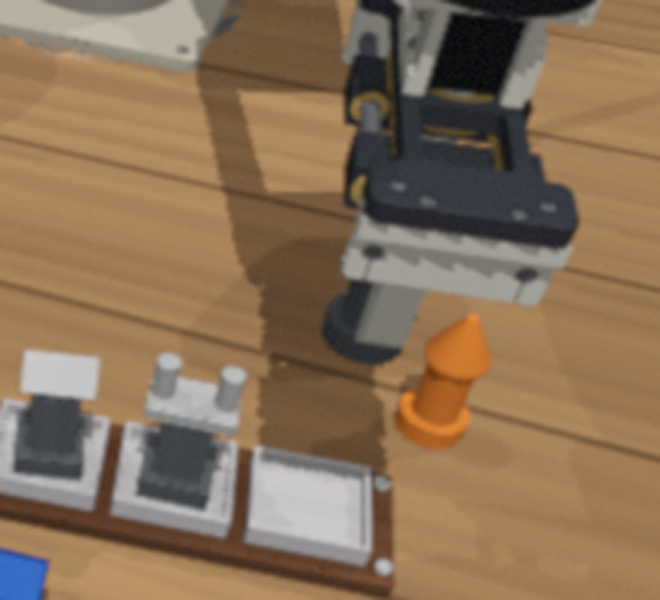

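Picture 8 was the side view before lifting. Picture 9 shows the stake hanging upright, with the foot's left and right edges at u≈487.7 and 514. I'll check its offset from the TCP.

```bash
python3 - <<'E'
from h import *
s,M=tool();t=s['tcp_pos'];th=np.linspace(0,6.28,90)
for d in(0,.003,.006,.009):
    c=t-[0,0,0]+M[:,2]*0+np.array([np.sin(.148),-np.cos(.148),0])*d
    P=[[c[0]+.019*np.cos(a),c[1]+.019*np.sin(a),t[2]-.015+z] for a in th for z in(0,.014)]
    q=proj("scene",P);print(d,q.min(0).round(1),q.max(0).round(1))
# finger tip front (toward camera): jaw dir + 13mm, width +-7.5
for w in(-.0075,.0075):
  for o in(.013,.024):print(w,o,proj("scene",t+M[:,1]*o*np.sign(M[0,1])+M[:,2]*w).round(1))
E
```

```text
0 [488.2 216.2] [519.  241.4]
0.003 [486.  215.9] [516.7 241. ]
0.006 [483.9 215.5] [514.4 240.6]
0.009 [481.7 215.2] [512.2 240.2]
-0.0075 0.013 [[510.7 231.3]]
-0.0075 0.024 [[510.9 236.5]]
0.0075 0.013 [[499.3 229.4]]
0.0075 0.024 [[499.4 234.6]]
```

The offset is within about 2 mm. Carry the cone to the first (leftmost) pocket, hovering over it.

```bash
python3 -m pendant '[{"dx":-0.3,"dy":-0.8,"dz":2.2,"yaw":0.01,"fingers":15},{"dx":-0.3,"dy":-2.3,"dz":6.3,"yaw":0.02,"fingers":15},{"dx":-0.3,"dy":-4.1,"dz":11.4,"yaw":0.03,"fingers":15},{"dx":-0.3,"dy":-5.9,"dz":16.5,"yaw":0.05,"fingers":15},{"dx":-0.3,"dy":-7.7,"dz":21.6,"yaw":0.06,"fingers":15},{"dx":-0.3,"dy":-9.5,"dz":26.7,"yaw":0.08,"fingers":15},{"dx":-0.3,"dy":-10.9,"dz":30.6,"yaw":0.09,"fingers":15},{"dx":-0.3,"dy":-11.7,"dz":32.7,"yaw":0.09,"fingers":15},{"dx":-0.3,"dy":-11.9,"dz":33.1,"yaw":0.09,"fingers":15},{"dx":-0.3,"dy":-11.9,"dz":33.1,"yaw":0.09,"fingers":15}]'
python3 -c "
from h import *
go((.4772,-.075,.025),.064)"
```

```text
time: 7.72
tcp_pos: [0.4765, -0.0736, 0.1521]
ee_rot: [0.515, 0.483, 0.516, -0.485]
wrist_force: [-0.7, 0.5, -4.6]
width: 0.345
tcp [ 0.4765 -0.0736  0.1521] j6 -0.32 w 0.345 t 7.725 F [-0.7  0.5 -4.6] toolx [-0.004 -0.    -1.   ]
{'dx': np.float64(12.71), 'dy': np.float64(0.11), 'dz': np.float64(0.14), 'yaw': -0.001}
```

```bash
python3 -m pendant '[{"dx":3,"dy":0.1,"dz":0.1,"yaw":0,"fingers":15},{"dx":6,"dy":0.1,"dz":0.1,"yaw":0,"fingers":15},{"dx":9,"dy":0.1,"dz":0.1,"yaw":0,"fingers":15},{"dx":11.2,"dy":0.1,"dz":0.1,"yaw":0,"fingers":15},{"dx":12.1,"dy":0.1,"dz":0.1,"yaw":0,"fingers":15},{"dx":12.4,"dy":0.1,"dz":0.1,"yaw":0,"fingers":15},{"dx":12.4,"dy":0.1,"dz":0.1,"yaw":0,"fingers":15}]'
python3 -m pendant '[{"dx":0.05,"dy":0,"dz":0,"yaw":0,"fingers":15},{"dx":0.1,"dy":0,"dz":0,"yaw":0,"fingers":15},{"dx":0.15,"dy":0,"dz":0,"yaw":0,"fingers":15},{"dx":0.2,"dy":0,"dz":0,"yaw":0,"fingers":15},{"dx":0.2,"dy":0,"dz":0,"yaw":0,"fingers":15}]'
```

```text
time: 8.6
tcp_pos: [0.4778, -0.0745, 0.0289]
ee_rot: [0.515, 0.483, 0.516, -0.485]
wrist_force: [0.2, -0.1, -4.5]
width: 0.343
time: 9.22
tcp_pos: [0.4777, -0.0745, 0.0268]
ee_rot: [0.515, 0.483, 0.516, -0.485]
wrist_force: [0.2, 0.2, -4.8]
width: 0.345
```

```bash
python3 -m pendant '[{"dx":0.05,"dy":0,"dz":0,"yaw":0,"fingers":15},{"dx":0.1,"dy":0,"dz":0,"yaw":0,"fingers":15},{"dx":0.1,"dy":0,"dz":0,"yaw":0,"fingers":15}]'
python3 -m pendant '[{"dx":0.03,"dy":0,"dz":0,"yaw":0,"fingers":15},{"dx":0.06,"dy":0,"dz":0,"yaw":0,"fingers":15},{"dx":0.06,"dy":0,"dz":0,"yaw":0,"fingers":15}]'
```

```text
time: 9.6
tcp_pos: [0.4776, -0.0745, 0.0257]
ee_rot: [0.515, 0.483, 0.516, -0.485]
wrist_force: [-0.2, -0.8, -4.0]
width: 0.344
time: 9.98
tcp_pos: [0.4776, -0.0745, 0.0251]
ee_rot: [0.515, 0.483, 0.516, -0.485]
wrist_force: [-0.0, 0.3, -4.5]
width: 0.346
```

```bash
python3 -m pendant '[{"dx":0.04,"dy":0,"dz":0,"yaw":0,"fingers":15},{"dx":0.08,"dy":0,"dz":0,"yaw":0,"fingers":15},{"dx":0.08,"dy":0,"dz":0,"yaw":0,"fingers":15}]'
python3 -m pendant '[{"dx":0.04,"dy":0,"dz":0,"yaw":0,"fingers":15},{"dx":0.08,"dy":0,"dz":0,"yaw":0,"fingers":15},{"dx":0.08,"dy":0,"dz":0,"yaw":0,"fingers":15}]'
```

```text
time: 10.35
tcp_pos: [0.4778, -0.0746, 0.025]
ee_rot: [0.515, 0.483, 0.516, -0.485]
wrist_force: [-4.7, 0.5, 5.1]
width: 0.345
time: 10.72
tcp_pos: [0.478, -0.0747, 0.025]
ee_rot: [0.515, 0.483, 0.516, -0.485]
wrist_force: [-6.0, 0.8, 10.7]
width: 0.343
```

The stake touched down exactly at the computed height. Release and rise.

```bash
python3 -m pendant '[{"dx":-0.05,"dy":0,"dz":0,"yaw":0,"fingers":60},{"dx":-0.05,"dy":0,"dz":0,"yaw":0,"fingers":60},{"dx":-0.05,"dy":0,"dz":0,"yaw":0,"fingers":60},{"dx":-0.05,"dy":0,"dz":0,"yaw":0,"fingers":60},{"dx":-3,"dy":0,"dz":0,"yaw":0,"fingers":60},{"dx":-8,"dy":0,"dz":0,"yaw":0,"fingers":60},{"dx":-13,"dy":0,"dz":0,"yaw":0,"fingers":70},{"dx":-16,"dy":0,"dz":0,"yaw":0,"fingers":70},{"dx":-16,"dy":0,"dz":0,"yaw":0,"fingers":70}]'
python3 - <<'E'
from h import *
i=capture("top")[:,:,::-1]
cv2.imwrite("pics/t2.png",cv2.resize(i[200:310,330:500],None,fx=4,fy=4,interpolation=cv2.INTER_CUBIC))
print(proj("top",[[.4772,-.0765,.01],[.4772,-.0765,.094]]))
go((.5575,.2012,.185),.084)
E
```

```text
time: 11.85
tcp_pos: [0.4804, -0.0751, 0.1882]
ee_rot: [0.517, 0.484, 0.514, -0.484]
wrist_force: [0.3, -0.1, 0.2]
width: 0.698
[[366.00394455 275.05018643]
 [370.4335772  274.90466597]]
tcp [ 0.4792 -0.0748  0.1859] j6 -0.32 w 0.701 t 11.9 F [ 0.8  0.4 -1. ] toolx [ 0.    -0.002 -1.   ]
{'dx': np.float64(0.05), 'dy': np.float64(9.56), 'dz': np.float64(-27.05), 'yaw': -0.021}
```

View pics/t2.png

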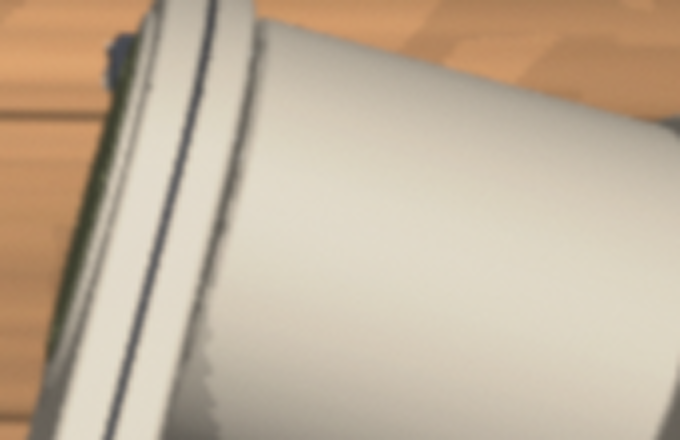

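Picture 10: the arm covers the view. On to the fork, and I'll look at the first placement once the arm is away.

```bash
python3 -m pendant '[{"dx":0,"dy":1.9,"dz":-5.4,"yaw":0,"fingers":70},{"dx":0,"dy":3.8,"dz":-10.8,"yaw":0,"fingers":70},{"dx":0,"dy":5.7,"dz":-16.2,"yaw":-0.01,"fingers":70},{"dx":0,"dy":7.6,"dz":-21.6,"yaw":-0.02,"fingers":70},{"dx":0,"dy":9.5,"dz":-27,"yaw":-0.02,"fingers":70},{"dx":0,"dy":9.6,"dz":-27,"yaw":-0.02,"fingers":70},{"dx":0,"dy":9.6,"dz":-27,"yaw":-0.02,"fingers":70}]'
python3 look.py w4.png
python3 - <<'E'
from h import *
i=capture("top")[:,:,::-1];w=cv2.imread("pics/w4.png")
a=cv2.resize(i[240:310,340:500],(640,280),interpolation=cv2.INTER_CUBIC)
cv2.imwrite("pics/t3.png",np.vstack([a,w[160:]]))
go((.5575,.2012,.0315),.084)
E
```

```text
time: 12.78
tcp_pos: [0.5569, 0.2004, 0.1833]
ee_rot: [0.52, 0.477, 0.521, -0.48]
wrist_force: [-0.3, -0.7, -0.6]
width: 0.701
tcp [0.5573 0.1995 0.1844] j6 0.18 w 0.7 t 12.875 F [0.5 0.4 1.2] toolx [-0.002 -0.002 -1.   ]
{'dx': np.float64(15.29), 'dy': np.float64(0.06), 'dz': np.float64(-0.21), 'yaw': -0.002}
```

View pics/t3.png

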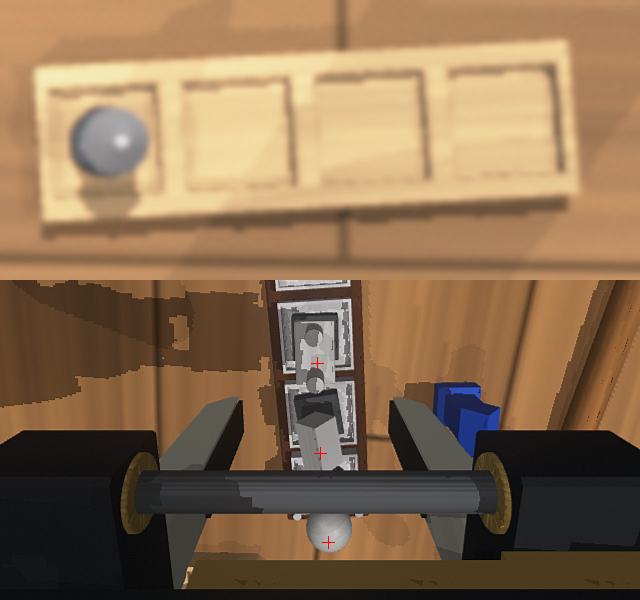

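Picture 11: the cone stands upright in the left pocket, tip at (370.5,275.5) against the predicted (370.4,274.9). The fork pins, mid (314,357) in the lower half, line up with the mark and the jaws. Descend and grip the fork.

```bash
python3 -m pendant '[{"dx":5,"dy":0.05,"dz":-0.2,"yaw":0,"fingers":70},{"dx":10,"dy":0.05,"dz":-0.2,"yaw":0,"fingers":70},{"dx":13.5,"dy":0.05,"dz":-0.2,"yaw":0,"fingers":70},{"dx":15.3,"dy":0.05,"dz":-0.2,"yaw":0,"fingers":70},{"dx":15.3,"dy":0.05,"dz":-0.2,"yaw":0,"fingers":70},{"dx":15.3,"dy":0.05,"dz":-0.2,"yaw":0,"fingers":70}]'
python3 -m pendant '[{"dx":0,"dy":0,"dz":0,"yaw":0,"fingers":15},{"dx":0,"dy":0,"dz":0,"yaw":0,"fingers":15},{"dx":0,"dy":0,"dz":0,"yaw":0,"fingers":15},{"dx":0,"dy":0,"dz":0,"yaw":0,"fingers":15},{"dx":0,"dy":0,"dz":0,"yaw":0,"fingers":15},{"dx":0,"dy":0,"dz":0,"yaw":0,"fingers":15},{"dx":0,"dy":0,"dz":0,"yaw":0,"fingers":15},{"dx":0,"dy":0,"dz":0,"yaw":0,"fingers":15}]' 40
```

```text
time: 13.62
tcp_pos: [0.5589, 0.2012, 0.0334]
ee_rot: [0.521, 0.479, 0.519, -0.479]
wrist_force: [0.7, 1.7, -0.3]
width: 0.703
time: 14.62
tcp_pos: [0.5584, 0.2012, 0.0334]
ee_rot: [0.521, 0.479, 0.52, -0.48]
wrist_force: [-6.2, 0.2, 6.0]
width: 0.294
```

```bash
python3 -m pendant '[{"dx":-0.3,"dy":0,"dz":0,"yaw":0,"fingers":15},{"dx":-0.7,"dy":0,"dz":0,"yaw":0,"fingers":15},{"dx":-1.5,"dy":0,"dz":0,"yaw":0,"fingers":15},{"dx":-3,"dy":0,"dz":0,"yaw":0,"fingers":15},{"dx":-6,"dy":0,"dz":0,"yaw":0,"fingers":15},{"dx":-9,"dy":0,"dz":0,"yaw":0,"fingers":15},{"dx":-12.5,"dy":0,"dz":0,"yaw":0,"fingers":15},{"dx":-12.5,"dy":0,"dz":0,"yaw":0,"fingers":15}]'
python3 - <<'E'
from h import *
i=capture("scene")[:,:,::-1]
cv2.imwrite("pics/s3.png",cv2.resize(i[100:300,340:560],None,fx=3,fy=3,interpolation=cv2.INTER_CUBIC))
go((.4817,-.1464,.16),.064)
E
```

```text
time: 15.62
tcp_pos: [0.5612, 0.2022, 0.1632]
ee_rot: [0.522, 0.481, 0.518, -0.477]
wrist_force: [0.9, -0.3, -3.8]
width: 0.295
tcp [0.5597 0.2018 0.1604] j6 0.18 w 0.299 t 15.675 F [-0.6 -0.  -3.9] toolx [ 0.004 -0.001 -1.   ]
{'dx': np.float64(0.03), 'dy': np.float64(-10.62), 'dz': np.float64(34.07), 'yaw': 0.018}
```

View pics/s3.png

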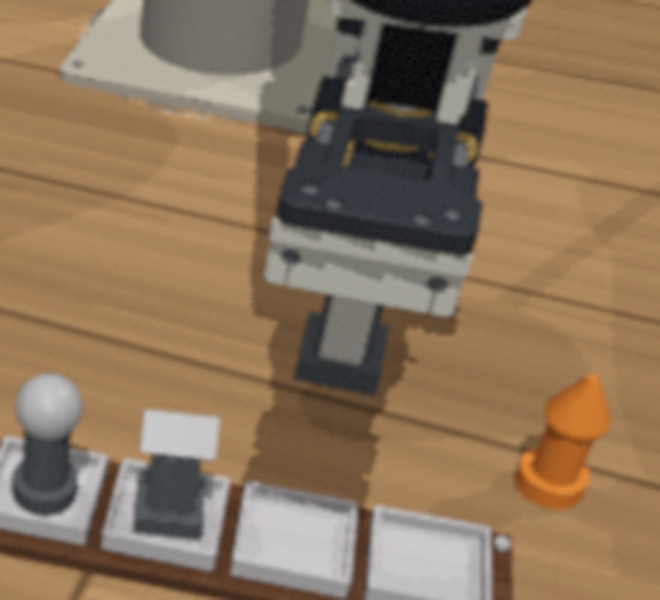

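Picture 12: the fork is held upright and square, centred on the finger. Carry it to pocket 2. The place height is TCP z ≈ 0.0274.

```bash
python3 -m pendant '[{"dx":0,"dy":-0.7,"dz":2.2,"yaw":0,"fingers":15},{"dx":0,"dy":-2,"dz":6.5,"yaw":0.01,"fingers":15},{"dx":0,"dy":-3.6,"dz":11.7,"yaw":0.01,"fingers":15},{"dx":0,"dy":-5.2,"dz":16.9,"yaw":0.01,"fingers":15},{"dx":0,"dy":-6.8,"dz":22.1,"yaw":0.02,"fingers":15},{"dx":0,"dy":-8.4,"dz":27.3,"yaw":0.02,"fingers":15},{"dx":0,"dy":-9.7,"dz":31.4,"yaw":0.02,"fingers":15},{"dx":0,"dy":-10.4,"dz":33.6,"yaw":0.02,"fingers":15},{"dx":0,"dy":-10.6,"dz":34.1,"yaw":0.02,"fingers":15},{"dx":0,"dy":-10.6,"dz":34.1,"yaw":0.02,"fingers":15}]'
python3 -c "
from h import *
go((.4817,-.1464,.0274),.064)"
```

```text
time: 16.92
tcp_pos: [0.481, -0.1466, 0.1591]
ee_rot: [0.516, 0.485, 0.514, -0.484]
wrist_force: [-0.4, 0.4, -2.7]
width: 0.297
tcp [ 0.481  -0.1466  0.1591] j6 -0.46 w 0.297 t 16.925 F [-0.4  0.4 -2.7] toolx [ 0.003  0.    -1.   ]
{'dx': np.float64(13.17), 'dy': np.float64(0.04), 'dz': np.float64(-0.02), 'yaw': -0.003}
```

```bash
python3 -m pendant '[{"dx":3,"dy":0,"dz":0,"yaw":0,"fingers":15},{"dx":6.5,"dy":0,"dz":0,"yaw":0,"fingers":15},{"dx":9.5,"dy":0,"dz":0,"yaw":0,"fingers":15},{"dx":11.7,"dy":0,"dz":0,"yaw":0,"fingers":15},{"dx":12.6,"dy":0,"dz":0,"yaw":0,"fingers":15},{"dx":12.9,"dy":0,"dz":0,"yaw":0,"fingers":15},{"dx":12.9,"dy":0,"dz":0,"yaw":0,"fingers":15}]'
python3 -m pendant '[{"dx":0.05,"dy":0,"dz":0,"yaw":0,"fingers":15},{"dx":0.1,"dy":0,"dz":0,"yaw":0,"fingers":15},{"dx":0.15,"dy":0,"dz":0,"yaw":0,"fingers":15},{"dx":0.15,"dy":0,"dz":0,"yaw":0,"fingers":15}]'
```

```text
time: 17.8
tcp_pos: [0.482, -0.1465, 0.0308]
ee_rot: [0.516, 0.485, 0.514, -0.484]
wrist_force: [-0.4, -0.7, -3.2]
width: 0.297
time: 18.3
tcp_pos: [0.482, -0.1466, 0.0294]
ee_rot: [0.516, 0.485, 0.514, -0.484]
wrist_force: [0.2, -0.5, -4.4]
width: 0.292
```

```bash
python3 -m pendant '[{"dx":0.05,"dy":0,"dz":0,"yaw":0,"fingers":15},{"dx":0.1,"dy":0,"dz":0,"yaw":0,"fingers":15},{"dx":0.15,"dy":0,"dz":0,"yaw":0,"fingers":15},{"dx":0.15,"dy":0,"dz":0,"yaw":0,"fingers":15}]'
python3 -m pendant '[{"dx":0.04,"dy":0,"dz":0,"yaw":0,"fingers":15},{"dx":0.08,"dy":0,"dz":0,"yaw":0,"fingers":15},{"dx":0.08,"dy":0,"dz":0,"yaw":0,"fingers":15}]'
```

```text
time: 18.8
tcp_pos: [0.4819, -0.1465, 0.0278]
ee_rot: [0.516, 0.485, 0.514, -0.484]
wrist_force: [0.4, -0.5, -3.2]
width: 0.295
time: 19.18
tcp_pos: [0.482, -0.1466, 0.0273]
ee_rot: [0.516, 0.485, 0.514, -0.484]
wrist_force: [-2.6, 0.7, 1.5]
width: 0.296
```

Contact at the expected height. Release, rise and head for the wedge.

```bash
python3 -m pendant '[{"dx":0,"dy":0,"dz":0,"yaw":0,"fingers":65},{"dx":0,"dy":0,"dz":0,"yaw":0,"fingers":65},{"dx":0,"dy":0,"dz":0,"yaw":0,"fingers":65},{"dx":0,"dy":0,"dz":0,"yaw":0,"fingers":65},{"dx":-3,"dy":0,"dz":0,"yaw":0,"fingers":65},{"dx":-8,"dy":0,"dz":0,"yaw":0,"fingers":65},{"dx":-13,"dy":0,"dz":0,"yaw":0,"fingers":70},{"dx":-16,"dy":0,"dz":0,"yaw":0,"fingers":70},{"dx":-16,"dy":0,"dz":0,"yaw":0,"fingers":70}]'
python3 -c "
from h import *
go((.565,.1317,.185),.24)"
```

```text
time: 20.3
tcp_pos: [0.4833, -0.1473, 0.1905]
ee_rot: [0.518, 0.486, 0.512, -0.483]
wrist_force: [-0.0, 0.2, -0.2]
width: 0.698
tcp [ 0.4833 -0.1473  0.1905] j6 -0.46 w 0.698 t 20.3 F [-0.   0.2 -0.2] toolx [ 0.009 -0.002 -1.   ]
{'dx': np.float64(0.56), 'dy': np.float64(9.86), 'dz': np.float64(-27.35), 'yaw': -0.179}
```

```bash
python3 -m pendant '[{"dx":0,"dy":0,"dz":0,"yaw":0,"fingers":70},{"dx":0,"dy":1.9,"dz":-5.4,"yaw":-0.04,"fingers":70},{"dx":0,"dy":3.8,"dz":-10.8,"yaw":-0.08,"fingers":70},{"dx":0,"dy":5.7,"dz":-16.2,"yaw":-0.12,"fingers":70},{"dx":0,"dy":7.7,"dz":-21.6,"yaw":-0.16,"fingers":70},{"dx":0.3,"dy":9.6,"dz":-26.8,"yaw":-0.18,"fingers":70},{"dx":0.5,"dy":9.9,"dz":-27.4,"yaw":-0.18,"fingers":70},{"dx":0.5,"dy":9.9,"dz":-27.4,"yaw":-0.18,"fingers":70},{"dx":0.5,"dy":9.9,"dz":-27.4,"yaw":-0.18,"fingers":70}]'
python3 look.py w5.png
python3 - <<'E'
from h import *
i=capture("top")[:,:,::-1];w=cv2.imread("pics/w5.png")
a=cv2.resize(i[240:310,340:500],(640,280),interpolation=cv2.INTER_CUBIC)
cv2.imwrite("pics/t4.png",np.vstack([a,w[160:]]))
go((.565,.1317,.032),.24)
E
```

```text
time: 21.42
tcp_pos: [0.5649, 0.1308, 0.1849]
ee_rot: [0.559, 0.437, 0.553, -0.436]
wrist_force: [-0.6, -0.2, -0.4]
width: 0.701
tcp [0.5653 0.1308 0.1855] j6 -0.1 w 0.7 t 21.525 F [-0.2 -0.7  0.4] toolx [ 0.009 -0.003 -1.   ]
{'dx': np.float64(15.35), 'dy': np.float64(-0.13), 'dz': np.float64(-0.17), 'yaw': -0.001}
```

View pics/t4.png

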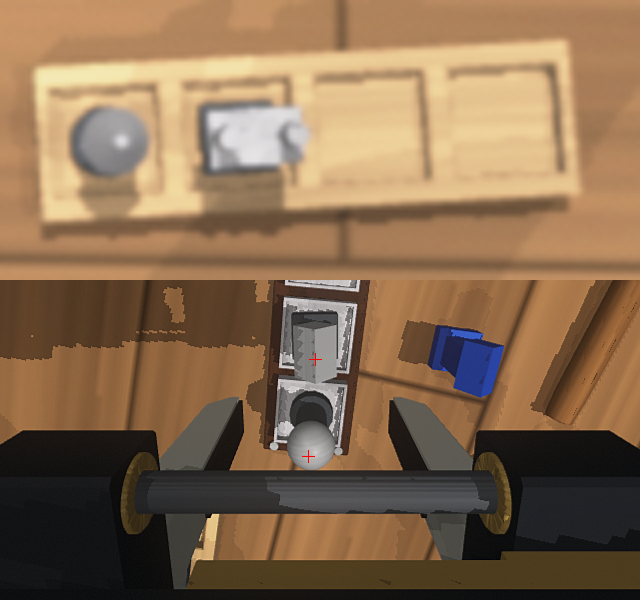

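Picture 13: cone and fork stand well in pockets 1 and 2. The wedge is aligned with the jaws, its ridge centre about 2–4 mm further +y than my mark, so I shift the grip 2 mm that way.

```bash
python3 -m pendant '[{"dx":5,"dy":-0.1,"dz":-0.4,"yaw":0,"fingers":70},{"dx":10,"dy":-0.1,"dz":-0.4,"yaw":0,"fingers":70},{"dx":13.5,"dy":-0.1,"dz":-0.4,"yaw":0,"fingers":70},{"dx":15.3,"dy":-0.1,"dz":-0.4,"yaw":0,"fingers":70},{"dx":15.4,"dy":-0.1,"dz":-0.4,"yaw":0,"fingers":70},{"dx":15.4,"dy":-0.1,"dz":-0.4,"yaw":0,"fingers":70},{"dx":15.4,"dy":-0.1,"dz":-0.4,"yaw":0,"fingers":70}]'
python3 -m pendant '[{"dx":0,"dy":0,"dz":0,"yaw":0,"fingers":15},{"dx":0,"dy":0,"dz":0,"yaw":0,"fingers":15},{"dx":0,"dy":0,"dz":0,"yaw":0,"fingers":15},{"dx":0,"dy":0,"dz":0,"yaw":0,"fingers":15},{"dx":0,"dy":0,"dz":0,"yaw":0,"fingers":15},{"dx":0,"dy":0,"dz":0,"yaw":0,"fingers":15},{"dx":0,"dy":0,"dz":0,"yaw":0,"fingers":15},{"dx":0,"dy":0,"dz":0,"yaw":0,"fingers":15}]' 40
```

```text
time: 22.4
tcp_pos: [0.5663, 0.1342, 0.0335]
ee_rot: [0.56, 0.439, 0.552, -0.435]
wrist_force: [-0.4, 0.2, -0.0]
width: 0.697
time: 23.4
tcp_pos: [0.5661, 0.1342, 0.0333]
ee_rot: [0.56, 0.439, 0.552, -0.435]
wrist_force: [-3.0, -0.2, 0.5]
width: 0.299
```

```bash
python3 -m pendant '[{"dx":-0.3,"dy":0,"dz":0,"yaw":0,"fingers":15},{"dx":-0.7,"dy":0,"dz":0,"yaw":0,"fingers":15},{"dx":-1.5,"dy":0,"dz":0,"yaw":0,"fingers":15},{"dx":-3,"dy":0,"dz":0,"yaw":0,"fingers":15},{"dx":-6,"dy":0,"dz":0,"yaw":0,"fingers":15},{"dx":-9,"dy":0,"dz":0,"yaw":0,"fingers":15},{"dx":-12,"dy":0,"dz":0,"yaw":0,"fingers":15},{"dx":-12.5,"dy":0,"dz":0,"yaw":0,"fingers":15},{"dx":-12.5,"dy":0,"dz":0,"yaw":0,"fingers":15},{"dx":-12.5,"dy":0,"dz":0,"yaw":0,"fingers":15}]'
python3 -c "
from h import *
go((.4862,-.2162,.16),.064)"
```

```text
time: 24.65
tcp_pos: [0.5636, 0.1343, 0.1566]
ee_rot: [0.559, 0.438, 0.553, -0.436]
wrist_force: [-0.4, 0.1, -3.7]
width: 0.301
tcp [0.5636 0.1343 0.1566] j6 -0.09 w 0.301 t 24.65 F [-0.4  0.1 -3.7] toolx [ 0.009 -0.003 -1.   ]
{'dx': np.float64(-0.32), 'dy': np.float64(-15.82), 'dz': np.float64(32.22), 'yaw': 0.175}
```

```bash
python3 -m pendant '[{"dx":0,"dy":-1.1,"dz":2.2,"yaw":0.01,"fingers":15},{"dx":-0.1,"dy":-3.2,"dz":6.5,"yaw":0.03,"fingers":15},{"dx":-0.2,"dy":-5.7,"dz":11.6,"yaw":0.06,"fingers":15},{"dx":-0.3,"dy":-8.2,"dz":16.7,"yaw":0.09,"fingers":15},{"dx":-0.3,"dy":-10.7,"dz":21.8,"yaw":0.12,"fingers":15},{"dx":-0.3,"dy":-13.2,"dz":26.9,"yaw":0.15,"fingers":15},{"dx":-0.3,"dy":-15,"dz":30.6,"yaw":0.17,"fingers":15},{"dx":-0.3,"dy":-15.8,"dz":32.2,"yaw":0.175,"fingers":15},{"dx":-0.3,"dy":-15.8,"dz":32.2,"yaw":0.175,"fingers":15},{"dx":-0.3,"dy":-15.8,"dz":32.2,"yaw":0.175,"fingers":15}]'
python3 -c "
from h import *
go((.4862,-.217,.0273),.064)"
```

```text
time: 25.9
tcp_pos: [0.4865, -0.2147, 0.1592]
ee_rot: [0.519, 0.485, 0.513, -0.482]
wrist_force: [-0.7, 0.2, -2.9]
width: 0.304
tcp [ 0.4865 -0.2147  0.1592] j6 -0.58 w 0.304 t 25.9 F [-0.7  0.2 -2.9] toolx [ 0.009 -0.002 -1.   ]
{'dx': np.float64(13.19), 'dy': np.float64(-0.15), 'dz': np.float64(0.2), 'yaw': 0.001}
```

```bash
python3 -m pendant '[{"dx":3,"dy":-0.15,"dz":0.2,"yaw":0,"fingers":15},{"dx":6.5,"dy":-0.15,"dz":0.2,"yaw":0,"fingers":15},{"dx":9.5,"dy":-0.15,"dz":0.2,"yaw":0,"fingers":15},{"dx":11.7,"dy":-0.15,"dz":0.2,"yaw":0,"fingers":15},{"dx":12.6,"dy":-0.15,"dz":0.2,"yaw":0,"fingers":15},{"dx":12.9,"dy":-0.15,"dz":0.2,"yaw":0,"fingers":15},{"dx":12.9,"dy":-0.15,"dz":0.2,"yaw":0,"fingers":15}]'
python3 -m pendant '[{"dx":0.05,"dy":0,"dz":0,"yaw":0,"fingers":15},{"dx":0.1,"dy":0,"dz":0,"yaw":0,"fingers":15},{"dx":0.15,"dy":0,"dz":0,"yaw":0,"fingers":15},{"dx":0.15,"dy":0,"dz":0,"yaw":0,"fingers":15}]'
python3 -m pendant '[{"dx":0.05,"dy":0,"dz":0,"yaw":0,"fingers":15},{"dx":0.1,"dy":0,"dz":0,"yaw":0,"fingers":15},{"dx":0.1,"dy":0,"dz":0,"yaw":0,"fingers":15}]'
```

```text
time: 26.78
tcp_pos: [0.4869, -0.217, 0.0311]
ee_rot: [0.519, 0.485, 0.513, -0.482]
wrist_force: [0.2, -0.0, -3.0]
width: 0.293
time: 27.28
tcp_pos: [0.4868, -0.2171, 0.0296]
ee_rot: [0.519, 0.485, 0.513, -0.482]
wrist_force: [-1.4, 1.4, -2.9]
width: 0.296
time: 27.65
tcp_pos: [0.4868, -0.217, 0.0285]
ee_rot: [0.519, 0.485, 0.513, -0.482]
wrist_force: [0.1, 0.7, -3.8]
width: 0.298
```

```bash
python3 -m pendant '[{"dx":0.05,"dy":0,"dz":0,"yaw":0,"fingers":15},{"dx":0.1,"dy":0,"dz":0,"yaw":0,"fingers":15},{"dx":0.1,"dy":0,"dz":0,"yaw":0,"fingers":15}]'
python3 -m pendant '[{"dx":0.03,"dy":0,"dz":0,"yaw":0,"fingers":15},{"dx":0.06,"dy":0,"dz":0,"yaw":0,"fingers":15},{"dx":0.06,"dy":0,"dz":0,"yaw":0,"fingers":15}]'
```

```text
time: 28.02
tcp_pos: [0.4868, -0.217, 0.0276]
ee_rot: [0.519, 0.485, 0.513, -0.482]
wrist_force: [-0.1, 0.3, -1.8]
width: 0.296
time: 28.4
tcp_pos: [0.4868, -0.217, 0.0274]
ee_rot: [0.519, 0.485, 0.513, -0.482]
wrist_force: [-3.9, 2.3, 5.3]
width: 0.298
```

```bash
python3 -m pendant '[{"dx":0,"dy":0,"dz":0,"yaw":0,"fingers":65},{"dx":0,"dy":0,"dz":0,"yaw":0,"fingers":65},{"dx":0,"dy":0,"dz":0,"yaw":0,"fingers":65},{"dx":0,"dy":0,"dz":0,"yaw":0,"fingers":65},{"dx":-3,"dy":0,"dz":0,"yaw":0,"fingers":65},{"dx":-8,"dy":0,"dz":0,"yaw":0,"fingers":65},{"dx":-13,"dy":0,"dz":0,"yaw":0,"fingers":70},{"dx":-15.5,"dy":0,"dz":0,"yaw":0,"fingers":70},{"dx":-15.5,"dy":0,"dz":0,"yaw":0,"fingers":70},{"dx":-15.5,"dy":0,"dz":0,"yaw":0,"fingers":70}]'
python3 -c "
from h import *
go((.5766,.0645,.185),.148)"
```

```text
time: 29.65
tcp_pos: [0.4848, -0.2164, 0.1809]
ee_rot: [0.518, 0.485, 0.514, -0.482]
wrist_force: [0.1, 0.3, -0.9]
width: 0.701
tcp [ 0.4848 -0.2164  0.1809] j6 -0.58 w 0.701 t 29.65 F [ 0.1  0.3 -0.9] toolx [ 0.008 -0.001 -1.   ]
{'dx': np.float64(-0.37), 'dy': np.float64(11.01), 'dz': np.float64(-27.43), 'yaw': -0.082}
```

```bash
python3 -m pendant '[{"dx":-0.2,"dy":2.2,"dz":-5.4,"yaw":-0.02,"fingers":70},{"dx":-0.4,"dy":4.4,"dz":-10.8,"yaw":-0.04,"fingers":70},{"dx":-0.4,"dy":6.6,"dz":-16.2,"yaw":-0.06,"fingers":70},{"dx":-0.4,"dy":8.8,"dz":-21.6,"yaw":-0.07,"fingers":70},{"dx":-0.4,"dy":10.7,"dz":-26.6,"yaw":-0.08,"fingers":70},{"dx":-0.4,"dy":11,"dz":-27.4,"yaw":-0.08,"fingers":70},{"dx":-0.4,"dy":11,"dz":-27.4,"yaw":-0.08,"fingers":70},{"dx":-0.4,"dy":11,"dz":-27.4,"yaw":-0.08,"fingers":70}]'
python3 look.py w6.png
python3 - <<'E'
from h import *
i=capture("top")[:,:,::-1];w=cv2.imread("pics/w6.png")
a=cv2.resize(i[240:310,340:500],(640,280),interpolation=cv2.INTER_CUBIC)
cv2.imwrite("pics/t5.png",np.vstack([a,w[160:]]))
go((.5766,.0645,.033),.148)
E
```

```text
time: 30.65
tcp_pos: [0.5759, 0.0629, 0.1844]
ee_rot: [0.537, 0.464, 0.533, -0.462]
wrist_force: [-0.1, -0.1, 0.5]
width: 0.7
tcp [0.5763 0.0628 0.185 ] j6 -0.12 w 0.699 t 30.75 F [-0.6 -0.5  0.5] toolx [ 0.007 -0.001 -1.   ]
{'dx': np.float64(15.2), 'dy': np.float64(-0.05), 'dz': np.float64(-0.2), 'yaw': -0.004}
```

View pics/t5.png

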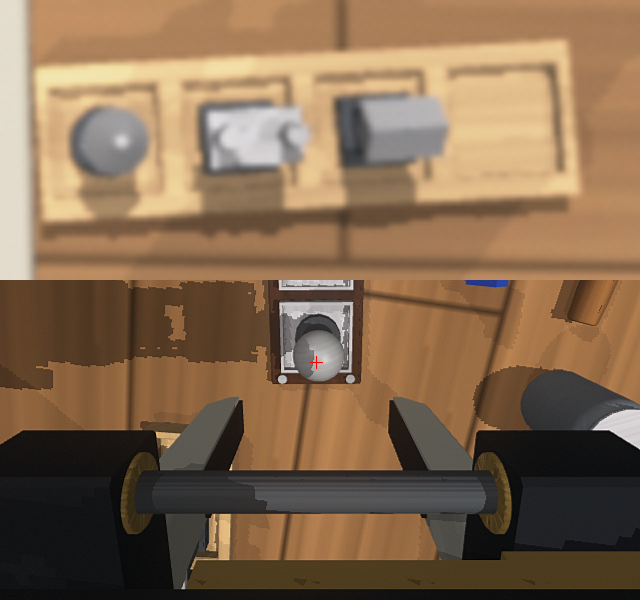

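Picture 14: the wedge stands in pocket 3, and the ball at (319,357) matches its mark. Grip the ball stake.

```bash
python3 -m pendant '[{"dx":5,"dy":0,"dz":-0.2,"yaw":0,"fingers":70},{"dx":10,"dy":0,"dz":-0.2,"yaw":0,"fingers":70},{"dx":13.5,"dy":0,"dz":-0.2,"yaw":0,"fingers":70},{"dx":15.3,"dy":0,"dz":-0.2,"yaw":0,"fingers":70},{"dx":15.45,"dy":0,"dz":-0.2,"yaw":0,"fingers":70},{"dx":15.45,"dy":0,"dz":-0.2,"yaw":0,"fingers":70},{"dx":15.45,"dy":0,"dz":-0.2,"yaw":0,"fingers":70}]'
python3 -m pendant '[{"dx":0,"dy":0,"dz":0,"yaw":0,"fingers":15},{"dx":0,"dy":0,"dz":0,"yaw":0,"fingers":15},{"dx":0,"dy":0,"dz":0,"yaw":0,"fingers":15},{"dx":0,"dy":0,"dz":0,"yaw":0,"fingers":15},{"dx":0,"dy":0,"dz":0,"yaw":0,"fingers":15},{"dx":0,"dy":0,"dz":0,"yaw":0,"fingers":15},{"dx":0,"dy":0,"dz":0,"yaw":0,"fingers":15},{"dx":0,"dy":0,"dz":0,"yaw":0,"fingers":15}]' 40
```

```text
time: 31.62
tcp_pos: [0.5787, 0.0645, 0.0325]
ee_rot: [0.538, 0.465, 0.531, -0.461]
wrist_force: [0.0, -1.0, 1.2]
width: 0.702
time: 32.62
tcp_pos: [0.5787, 0.0645, 0.0326]
ee_rot: [0.538, 0.465, 0.531, -0.461]
wrist_force: [0.0, 0.7, 1.1]
width: 0.372
```

Width 0.372 is about 35 mm, so the pads bear on the ball's equator, as they did on the cone's rim. The stake then hangs from above its centre of mass, which keeps it upright. Lift gently and check.

```bash
python3 -m pendant '[{"dx":-0.1,"dy":0,"dz":0,"yaw":0,"fingers":15},{"dx":-0.3,"dy":0,"dz":0,"yaw":0,"fingers":15},{"dx":-0.8,"dy":0,"dz":0,"yaw":0,"fingers":15},{"dx":-2,"dy":0,"dz":0,"yaw":0,"fingers":15},{"dx":-4,"dy":0,"dz":0,"yaw":0,"fingers":15},{"dx":-7,"dy":0,"dz":0,"yaw":0,"fingers":15},{"dx":-10,"dy":0,"dz":0,"yaw":0,"fingers":15},{"dx":-12,"dy":0,"dz":0,"yaw":0,"fingers":15},{"dx":-12.5,"dy":0,"dz":0,"yaw":0,"fingers":15},{"dx":-12.5,"dy":0,"dz":0,"yaw":0,"fingers":15}]'
python3 - <<'E'
from h import *
i=capture("scene")[:,:,::-1]
cv2.imwrite("pics/s4.png",cv2.resize(i[80:300,280:500],None,fx=2.5,fy=2.5,interpolation=cv2.INTER_CUBIC))
go((.4907,-.2861,.16),.064)
E
```

```text
time: 33.88
tcp_pos: [0.5772, 0.0647, 0.1574]
ee_rot: [0.538, 0.465, 0.531, -0.461]
wrist_force: [-0.4, 0.7, -3.7]
width: 0.372
tcp [0.5768 0.0647 0.1565] j6 -0.12 w 0.373 t 33.925 F [-0.5  0.2 -3.4] toolx [ 0.009 -0.001 -1.   ]
{'dx': np.float64(-0.38), 'dy': np.float64(-13.54), 'dz': np.float64(33.49), 'yaw': 0.08}
```

View pics/s4.png

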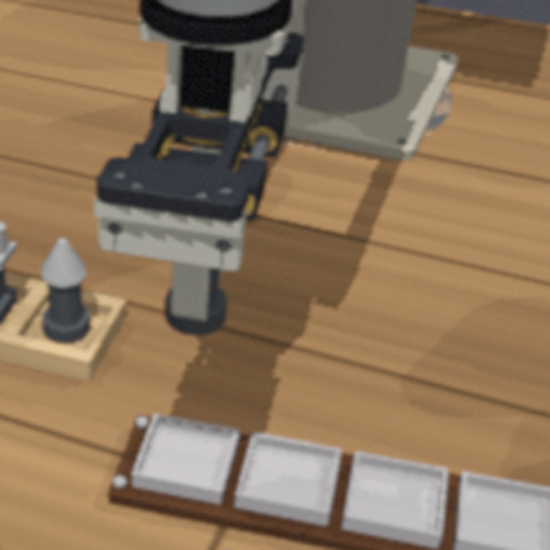

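Picture 15: the ball stake hangs upright at (195,310). Carry it smoothly to pocket 4.

```bash
python3 -m pendant '[{"dx":-0.1,"dy":-0.5,"dz":1.2,"yaw":0,"fingers":15},{"dx":-0.2,"dy":-1.5,"dz":3.6,"yaw":0.01,"fingers":15},{"dx":-0.3,"dy":-2.9,"dz":7.2,"yaw":0.02,"fingers":15},{"dx":-0.4,"dy":-4.5,"dz":11.2,"yaw":0.03,"fingers":15},{"dx":-0.4,"dy":-6.1,"dz":15.2,"yaw":0.04,"fingers":15},{"dx":-0.4,"dy":-7.7,"dz":19.2,"yaw":0.05,"fingers":15},{"dx":-0.4,"dy":-9.3,"dz":23,"yaw":0.06,"fingers":15},{"dx":-0.4,"dy":-10.7,"dz":26.5,"yaw":0.07,"fingers":15},{"dx":-0.4,"dy":-11.8,"dz":29.2,"yaw":0.08,"fingers":15},{"dx":-0.4,"dy":-12.5,"dz":31,"yaw":0.08,"fingers":15}]'
python3 -m pendant '[{"dx":0,"dy":-0.5,"dz":1.2,"yaw":0,"fingers":15},{"dx":0,"dy":-0.5,"dz":1.2,"yaw":0,"fingers":15},{"dx":0,"dy":-0.5,"dz":1.2,"yaw":0,"fingers":15},{"dx":0,"dy":-0.5,"dz":1.2,"yaw":0,"fingers":15}]'
python3 -c "
from h import *
go((.4907,-.2861,.0266),.064)"
```

```text
time: 35.17
tcp_pos: [0.4959, -0.2615, 0.1593]
ee_rot: [0.517, 0.486, 0.513, -0.483]
wrist_force: [0.7, 0.3, -3.9]
width: 0.37
time: 35.67
tcp_pos: [0.492, -0.273, 0.1593]
ee_rot: [0.518, 0.486, 0.514, -0.482]
wrist_force: [-0.0, -0.3, -2.5]
width: 0.37
tcp [ 0.492  -0.273   0.1593] j6 -0.66 w 0.37 t 35.675 F [-0.  -0.3 -2.5] toolx [ 0.008 -0.001 -1.   ]
{'dx': np.float64(13.27), 'dy': np.float64(-0.32), 'dz': np.float64(1.29), 'yaw': -0.001}
```

```bash
python3 -m pendant '[{"dx":0,"dy":-0.1,"dz":0.4,"yaw":0,"fingers":15},{"dx":0,"dy":-0.3,"dz":1.3,"yaw":0,"fingers":15},{"dx":2,"dy":-0.3,"dz":1.3,"yaw":0,"fingers":15},{"dx":5,"dy":-0.3,"dz":1.3,"yaw":0,"fingers":15},{"dx":8.5,"dy":-0.3,"dz":1.3,"yaw":0,"fingers":15},{"dx":11.2,"dy":-0.3,"dz":1.3,"yaw":0,"fingers":15},{"dx":12.5,"dy":-0.3,"dz":1.3,"yaw":0,"fingers":15},{"dx":12.9,"dy":-0.3,"dz":1.3,"yaw":0,"fingers":15},{"dx":12.9,"dy":-0.3,"dz":1.3,"yaw":0,"fingers":15}]'
python3 -m pendant '[{"dx":0.05,"dy":0,"dz":0,"yaw":0,"fingers":15},{"dx":0.1,"dy":0,"dz":0,"yaw":0,"fingers":15},{"dx":0.15,"dy":0,"dz":0,"yaw":0,"fingers":15},{"dx":0.15,"dy":0,"dz":0,"yaw":0,"fingers":15}]'
python3 -m pendant '[{"dx":0.04,"dy":0,"dz":0,"yaw":0,"fingers":15},{"dx":0.08,"dy":0,"dz":0,"yaw":0,"fingers":15},{"dx":0.08,"dy":0,"dz":0,"yaw":0,"fingers":15}]'
```

```text
time: 36.8
tcp_pos: [0.4913, -0.2865, 0.0308]
ee_rot: [0.518, 0.486, 0.513, -0.482]
wrist_force: [-0.1, -0.7, -3.6]
width: 0.372
time: 37.3
tcp_pos: [0.4913, -0.2865, 0.0294]
ee_rot: [0.518, 0.486, 0.513, -0.482]
wrist_force: [-0.0, -0.1, -2.6]
width: 0.375
time: 37.67
tcp_pos: [0.4913, -0.2865, 0.0285]
ee_rot: [0.518, 0.486, 0.513, -0.482]
wrist_force: [-0.2, 0.9, -3.9]
width: 0.37
```

```bash
python3 -m pendant '[{"dx":0.05,"dy":0,"dz":0,"yaw":0,"fingers":15},{"dx":0.1,"dy":0,"dz":0,"yaw":0,"fingers":15},{"dx":0.13,"dy":0,"dz":0,"yaw":0,"fingers":15},{"dx":0.13,"dy":0,"dz":0,"yaw":0,"fingers":15}]'
python3 -m pendant '[{"dx":0.04,"dy":0,"dz":0,"yaw":0,"fingers":15},{"dx":0.07,"dy":0,"dz":0,"yaw":0,"fingers":15},{"dx":0.07,"dy":0,"dz":0,"yaw":0,"fingers":15}]'
```

```text
time: 38.17
tcp_pos: [0.4913, -0.2865, 0.0272]
ee_rot: [0.518, 0.486, 0.513, -0.482]
wrist_force: [-1.0, -0.4, -3.1]
width: 0.376
time: 38.55
tcp_pos: [0.4913, -0.2865, 0.0266]
ee_rot: [0.518, 0.486, 0.513, -0.482]
wrist_force: [-1.0, 0.6, -0.9]
width: 0.367
```

Contact is beginning, so one more half millimetre before release.

```bash
python3 -m pendant '[{"dx":0.04,"dy":0,"dz":0,"yaw":0,"fingers":15},{"dx":0.06,"dy":0,"dz":0,"yaw":0,"fingers":15},{"dx":0.06,"dy":0,"dz":0,"yaw":0,"fingers":15}]'
python3 -m pendant '[{"dx":0,"dy":0,"dz":0,"yaw":0,"fingers":65},{"dx":0,"dy":0,"dz":0,"yaw":0,"fingers":65},{"dx":0,"dy":0,"dz":0,"yaw":0,"fingers":65},{"dx":0,"dy":0,"dz":0,"yaw":0,"fingers":65},{"dx":-3,"dy":0,"dz":0,"yaw":0,"fingers":65},{"dx":-8,"dy":0,"dz":0,"yaw":0,"fingers":65},{"dx":-13,"dy":0,"dz":0,"yaw":0,"fingers":70},{"dx":-15.5,"dy":0,"dz":0,"yaw":0,"fingers":70},{"dx":-15.5,"dy":0,"dz":0,"yaw":0,"fingers":70}]'
python3 -m pendant '[{"dx":0,"dy":1.9,"dz":-5.4,"yaw":0,"fingers":70},{"dx":0,"dy":3.8,"dz":-10.8,"yaw":0,"fingers":70},{"dx":0,"dy":5.7,"dz":-16.2,"yaw":0,"fingers":70},{"dx":0,"dy":7.6,"dz":-21.6,"yaw":0,"fingers":70},{"dx":0,"dy":9,"dz":-27,"yaw":0,"fingers":70},{"dx":0,"dy":9,"dz":-32,"yaw":0,"fingers":70},{"dx":0,"dy":9,"dz":-34,"yaw":0,"fingers":70},{"dx":0,"dy":9,"dz":-34,"yaw":0,"fingers":70}]'
python3 - <<'E'
from h import *
i=capture("top")[:,:,::-1];s=capture("scene")[:,:,::-1]
a=cv2.resize(i[240:310,340:500],(640,280),interpolation=cv2.INTER_CUBIC)
b=cv2.resize(s[145:245,170:370],(640,320),interpolation=cv2.INTER_CUBIC)
cv2.imwrite("pics/end.png",np.vstack([a,b]))
E
```

```text
time: 38.92
tcp_pos: [0.4914, -0.2867, 0.0266]
ee_rot: [0.518, 0.486, 0.513, -0.482]
wrist_force: [-3.4, 1.4, 4.6]
width: 0.369
time: 40.05
tcp_pos: [0.4916, -0.2876, 0.1845]
ee_rot: [0.52, 0.486, 0.511, -0.482]
wrist_force: [0.7, -0.0, -0.4]
width: 0.698
time: 41.05
tcp_pos: [0.5591, 0.0582, 0.1823]
ee_rot: [0.52, 0.485, 0.512, -0.482]
wrist_force: [-0.2, -0.7, -1.0]
width: 0.699
```

View pics/end.png

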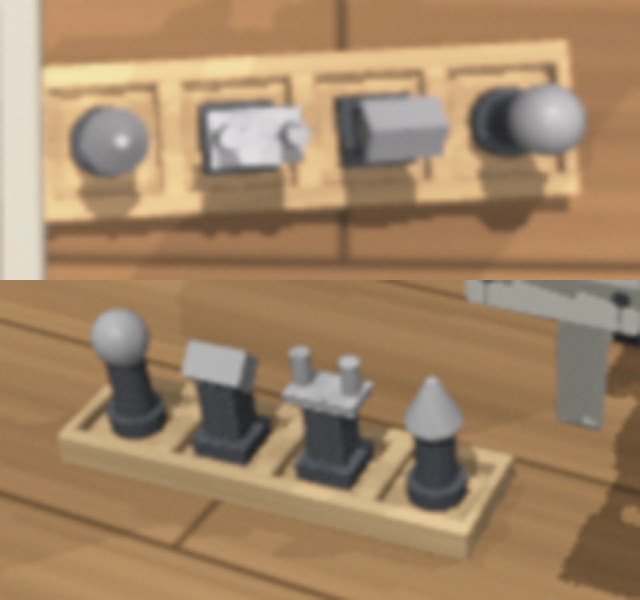

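Picture 16: all four stand upright in their pockets. In the top view they run left to right cone (108,142), fork (255,138), wedge (400,128), ball (545,120). The gripper is clear of everything. Handing in.

```bash
python3 -c "
from workcell import *
print(get_state()['time'],finish_job())"
```

```text
the job is handed in; nothing more can be done
41.15 None
```

All four stakes now stand in the pale rack in their original left-to-right order: cone, fork, wedge, ball. The job was handed in at 41.2 s of the 125 s allowed.

- **Placement:** Each stake was lowered in sub-millimetre steps until the wrist force showed contact, then released. Touchdown came within about 0.2 mm of the computed height each time. The largest wrist force I read was about 12 N, on the cone.
- **Last checks:** The final top and scene pictures show all four upright in their pockets. The gripper is open and clear, and I did not touch the orange or blue look-alikes.
- **What disagreed:** The jaw readings were 27–35 mm, wider than the 26 mm stems. The finger faces were most likely bearing on the heads rather than the stems. The cone's reading was the same after I re-gripped 3 mm lower. All four held without visible slipping.
- **Smaller deviations:** The tool stayed about 0.5° off vertical for the last two stakes. The first move was refused because its rows were incomplete; I resent it.

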